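# Release the carved bar from the toggle clamp and set it on the viewing rest

### The job

The relief on the gypsum bar is finished: swing the toggle clamp's handle up and over until the clamp stands fully open and stays there, then lift the bar out of the carving jig. Carry it to the sloping wooden viewing rest and lay it there, carved face outward, flat on both slats with its long side against both pegs and roughly centred between them; set it down by hand rather than dropping it, let go, and do not knock the candle, the jar or the spray bottle about.

Things in the scene. Friction and masses are not known exactly. Their poses are not given: they have to be found in the camera images.
- clamp_handle (a joint): hinge of the toggle clamp's handle, rad: 0 = locked (handle level, pointing away from the bar), grows as the handle swings up, 1.35 = fully open (end stop; handle nearly upright, stays by friction). Dead centre is passed at 0.12; up to there about 4 N at the grip are needed, afterwards about 1 N. Opening swings the clamp arm up by about 95 degrees, off the bar.
- handle_hinge (a point): point on the handle's hinge axis, 78 mm above the table, fixed to the jig, axes as jig (hinge axis = x). The locked handle runs 130 mm from here along -y; opened it has turned up about x and leans 13 degrees from upright towards -y, its tip 205 mm above the table. The clamp arm's pivot is 42 mm from here along +y; raised, the arm's top is 155 mm above the table.
- handle_grip (a point): middle of the handle's black grip, 90 mm from the hinge axis; the grip is 78 mm long, 16 mm wide along the jig's x and 19 mm high; free on both sides, with 50 mm free below it.
- bar_center (a point): centre (half-way up) of the pale gypsum bar, 110 mm along its own y, 34 mm along its x, 30 mm along its z; carved face = +z side; 0.09 to 0.17 kg. In the jig it lies level, its axes along the jig's within 1 degree, underside 8 mm above the base board, the clamp's round rubber foot (19 mm) on the top of its -y end, 20 mm in. Its middle 60 mm are free for fingers.
- rest_seat (a point): where the bar's centre must come on the viewing rest, 100 mm above the table: x up the slope (35 degrees from level), y level along the line of pegs, z straight out of the sloping face, which is 15 mm below this point along z. Two slats, 18 mm wide, at y = -42 and +42 mm, open between; in each a 10 mm round peg, 22 mm tall, 22 mm down-slope, so a bar against the pegs has x = 0.
- jig: plywood base board of the carving jig, 120 x 250 x 15 mm, fixed; origin under its middle, on the table; x across the bar, y along it, away from the clamp, z up. Clamp on the -y half; bar's middle at y = +45 mm, on two 8 mm bearers near its ends. Two dowels 20 mm high stand 2 mm beside the bar's +x side, 41 mm either way from its middle; a 28 mm high stop block at its +y end.
- viewing_rest: wooden viewing rest, 150 mm deep, 102 mm wide, 130 mm high at its back, fixed to the table; origin under its middle, on the table; its low side is towards its -x.
- candle_stand: round candle holder, 149 mm across, 130 mm high, bystander, origin at the middle of its foot; a candle stands in it, up to 265 mm above the table.
- pillar_candle: pillar candle, 75 mm across, 151 mm high, standing loose in the candle holder; origin at the middle of its underside.
- pigment_jar: jar with a screw lid, 62 mm across, 86 mm high, bystander; origin at the middle of its underside.
- spray_bottle: tall trigger spray bottle, 249 mm high, 60 mm wide along its own x, 122 mm along its y (trigger head towards +y), bystander close beside the viewing rest, on the rest's -y side; origin at the middle of its underside.
Not all that is in view belongs to the job. Leave any yellow look-alike of the part that bears bar_center alone.

How it is judged:
By the outcome, as a careful person would: the job done as asked, in the order asked, and still so for the second after the job is handed in, with the robot touching nothing.
It also fails if it takes over 58 s, if anything falls off the work surface, if the arm or the gripper's body presses on something with over 40 N, if the wrist force passes 120 N, or if a joint passes its speed limit or range.

### The arm

A 6-joint arm with a two-finger parallel gripper is mounted at the origin on a cart in front of the work surface, level with it; the furniture and walls round the work are solid. World frame = base frame: x ahead of the robot, y to its left, z up, the work surface at z = 0. Lengths are in m, angles in rad, forces in N, time in s.
With the tool pointing down it reaches from about 0.3 to 1 m from the base axis. Payload 5.1 kg.
Tool frame: the origin (TCP) lies on the centre line of the jaws, within the pads' length; the fingertips stand ctrl.tip_extent ahead of it and the grasp point (between the pads) is the TCP (ctrl.tip_extent is the distance from the TCP to the fingertips, in m); z points along the fingers, y is the line along which they close (so a half turn about z gives the same grasp; the last joint's range is limited). The gripper opens to 95 mm and grips with 3 to 60 N. Pads are 20 mm wide; open, the fingers measure 119 mm over their backs; the gripper's body (75 mm by 180 mm) begins 59 mm behind the grasp point.
Start: joints at [1.226, 0.124, 1.65, -0, 1.367, -0.083], TCP at [0.168, 0.628, 0.234] pointing down, gripper open.
Joint ranges: [-2.61, 2.61], [-1.02, 2.33], [0.03, 2.71], [-1.35, 4.49], [0.32, 2.68], [-2.91, 2.91]. Speed limits (rad/s): [2.57, 2.57, 3.14, 3.14, 3.14, 3.14].

### API

Orientations are given as a unit quaternion [x, y, z, w].
In Python, from workcell import ctrl gives the robot as it stands.
- The arm moves only by the tool arm_command, never from a script. Its argument "series" is a list of rows, each a list of 3 entries, a list of its own where there are three numbers: the opening in per cent of the stroke, from 0 (shut) to 100 (fully open), then the shift along the tool's x, y, z in mm, then the turn, a rotation vector about the tool's x, y, z in degrees. In form: [[hand, [x, y, z], [ax, ay, az]], ...]. A call has 1 to 5 rows; each row shifts and turns the commanded pose from where the row before left it, along the tool's axes as they then stand; what a row does not reach is not made up. A row lasts 1/12 s, in which the tool goes at most 41.7 mm and 7.16 degrees, less where a joint would pass 70% of its speed; a pose out of reach is approached as far as the arm can. A call with a gripper value outside its range is refused whole. The fingers move at their own pace and stop on an object; "grip_force" is the grip in N (left out, the last holds). Time passes only in rows, so rows that do not move let the fingers close. It gives the time, the measured TCP pose, the force, the opening and the grip force at its end, in the units of the state.
- ctrl.sense(): the state, without advancing time (a new reading comes with each control period).
- ctrl.camera(name): name is "side" or "top"; returns the picture (400x640x3 uint8, blue, green, red); there is no depth.
- ctrl.camera_params(name): a dict with "intrinsics" (3x3 intrinsics, pixels), "cam_to_world" (4x4, takes a point from camera to world coordinates). Camera axes: x right, y up, looking along -z (the intrinsics and any distortion apply to the point x, -y, -z); pixel columns grow to the right and rows downward; lengths in m; the calibration is good to about 2 mm. A picture is of the moment at which its call begins. camera_params takes no time and is no camera call.
- ctrl.sign_off(): hands the job in; it is judged then, once.
The state is a dict: "time_s": time; "joint_pos": joint angles; "joint_velocities": joint speeds; "tau": joint torques, N m; "ee_pos": TCP position; "eef_rot": TCP orientation; "contact_force": force on the tool from outside, world axes, zero at the start; "torque": the same for the moment, N m; "grip_width": finger opening in m; "finger_force": force on a finger pad.
Only numpy, scipy, OpenCV 4.12 (cv2) and the standard library are available. Lean on these libraries where they do the work, as an engineer would, in place of code of your own. Each camera call takes 0.05 s, during which the arm holds its last target. There are 200 camera calls.

## Working session

There is one attempt and no reset: what is moved stays moved. The work goes in short steps, Python scripts to look and compute and a tool call to move; the robot and the scene stay as the last step left them, time stands still between calls to the robot, and variables do not carry over. Pictures are saved under pics/ and viewed, at most 10 in all, crops included, and the job is handed in when it is done.

Besides the shell and the picture viewer there is one more tool, called after "Request:" by a JSON object that holds its "method" and its "body". arm_command: Moves the arm, as the interface text tells. Its arguments: {"type":"object","properties":{"series":{"type":"array"},"grip_force":{"type":"number"}},"required":["series"]}

```bash
mkdir -p pics; ls
python3 - <<'E'
from workcell import ctrl
import cv2,numpy as np
for n in("side","top"):
    cv2.imwrite(f"pics/{n}0.png",ctrl.camera(n))
    p=ctrl.camera_params(n);print(n,np.round(p["intrinsics"],1).tolist(),np.round(p["cam_to_world"],3).tolist(),[k for k in p])
print(ctrl.sense(),ctrl.tip_extent)
E
```

```text
pics
side [[382.0, 0.0, 318.4], [0.0, 382.0, 194.6], [0.0, 0.0, 1.0]] [[-0.994, 0.057, -0.098, 0.482], [-0.113, -0.576, 0.81, 0.696], [-0.01, 0.815, 0.579, 0.625], [0.0, 0.0, 0.0, 1.0]] ['intrinsics', 'cam_to_world']
top [[362.7, 0.0, 323.4], [0.0, 362.7, 196.1], [0.0, 0.0, 1.0]] [[-0.003, 0.99, -0.14, 0.444], [-0.999, -0.008, -0.034, -0.083], [-0.034, 0.14, 0.99, 1.087], [0.0, 0.0, 0.0, 1.0]] ['intrinsics', 'cam_to_world']
{'time_s': 0.1, 'joint_pos': array([ 1.22639441e+00,  1.24431950e-01,  1.65152122e+00,  4.02516099e-06,
        1.36754631e+00, -8.26236058e-02]), 'joint_velocities': array([-7.99917505e-04, -1.73221960e-03, -3.27314225e-03, -3.55889694e-04,
       -4.73954619e-05, -1.14611495e-03]), 'tau': array([ 3.02725393e-04, -4.18881297e+01, -3.61095464e+01,  7.77602079e-02,
        4.61476122e-02, -7.08210177e-05]), 'ee_pos': array([0.16807387, 0.62732242, 0.23252469]), 'eef_rot': array([ 1.30516088e-01,  9.91445733e-01, -9.31348449e-04, -2.03949249e-04]), 'contact_force': array([-0.46628827,  0.43033907, -0.52264609]), 'torque': array([-0.00040437,  0.03396204, -0.00520843]), 'finger_force': 0.0, 'grip_width': 0.0952545728593089} 0.019
```

View pics/side0.png

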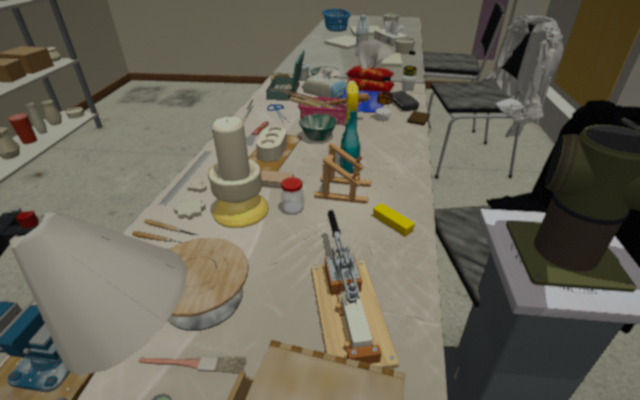

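View pics/top0.png

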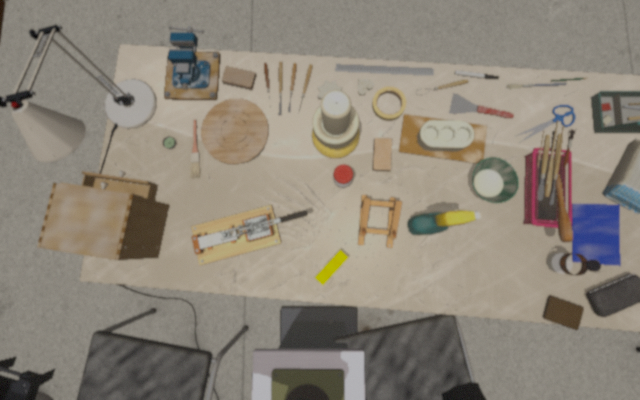

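The top view shows the jig with its board around (237,235) and the clamp handle pointing right to about (310,212). The rest is at (380,220), the jar at (344,174), the spray bottle at (445,220) and the candle at (335,115). The yellow decoy is at (332,266). In the side view the jig is around (355,310), the handle grip near (335,225) and the rest near (343,175). Next I'll take enlarged crops.

Run:
```python
import cv2,numpy as np
t=cv2.imread("pics/top0.png");s=cv2.imread("pics/side0.png")
z=lambda im,c0,c1,r0,r1,k:cv2.resize(im[r0:r1,c0:c1],None,fx=k,fy=k,interpolation=cv2.INTER_CUBIC)
cv2.imwrite("pics/c_top.png",np.vstack([z(t,185,345,200,265,4.6),z(t,345,505,190,255,4.6)]))
cv2.imwrite("pics/c_side.png",np.hstack([z(s,300,400,205,365,3.75),z(s,290,400,135,295,3.75)]))
```

```text
(no output)
```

View pics/c_top.png

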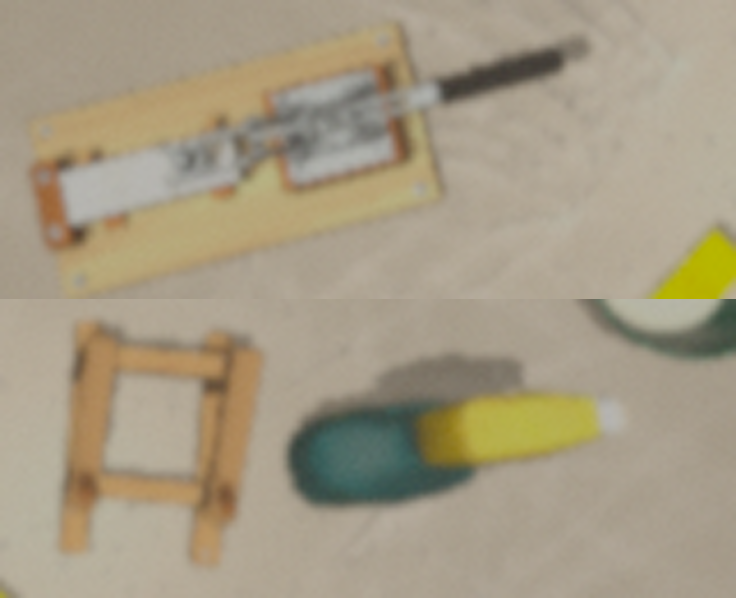

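View pics/c_side.png

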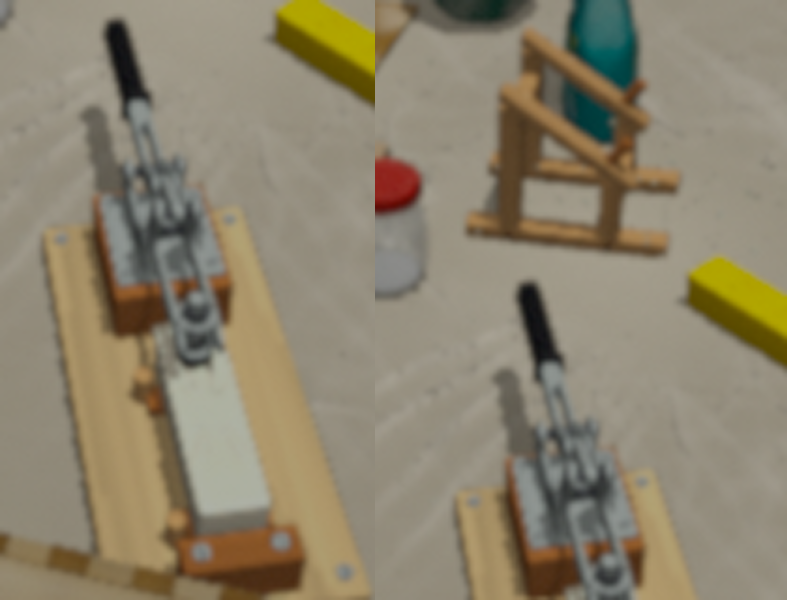

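In the crops, the board corners are at top-crop (28,122), (400,22), (440,198) and (68,296). The pegs show at about (85,488) and (225,500) in the top crop, and at about (622,150) and (636,92) in the side crop. The low side of the rest faces the robot. Next I'll cast rays from these pixels.

```bash
cat > h.py <<'E'
from workcell import ctrl
import numpy as np
from scipy.spatial.transform import Rotation as Ro
P={n:ctrl.camera_params(n) for n in("side","top")}
def ray(n,u,v):
    K=P[n]["intrinsics"];T=P[n]["cam_to_world"];K=np.array(K);T=np.array(T)
    d=np.linalg.inv(K)@[u,v,1];d=T[:3,:3]@[d[0],-d[1],-d[2]];return T[:3,3],d/np.linalg.norm(d)
def pl(n,u,v,z):
    o,d=ray(n,u,v);return o+d*(z-o[2])/d[2]
def tri(a,b):
    o,d=ray("top",*a);p,e=ray("side",*b)
    s=np.linalg.lstsq(np.c_[d,-e],p-o,rcond=None)[0];A=o+d*s[0];B=p+e*s[1];return (A+B)/2,np.linalg.norm(A-B)
def proj(n,X):
    T=np.array(P[n]["cam_to_world"]);c=T[:3,:3].T@(np.array(X)-T[:3,3]);q=np.array(P[n]["intrinsics"])@[c[0],-c[1],-c[2]];return q[:2]/q[2]
def to(R,p):
    "shift in current tool axes (mm), rotvec deg in tool axes to pose R,p"
    s=ctrl.sense();C=Ro.from_quat(s["eef_rot"])
    print("shift",np.round(C.inv().apply(np.array(p)-s["ee_pos"])*1e3,1),"rot",np.round((C.inv()*R).as_rotvec(degrees=True),2))
E
python3 - <<'E'
from h import *
np.set_printoptions(precision=4,suppress=True)
ct=lambda x,y:(185+x/4.6-.4,200+y/4.6-.4); cr=lambda x,y:(345+x/4.6-.4,190+(y-299)/4.6-.4)
sl=lambda x,y:(300+x/3.75-.4,205+y/3.75-.4); sr=lambda x,y:(290+(x-375)/3.75-.4,135+y/3.75-.4)
c=np.array([pl("top",*ct(*q),.015) for q in((28,122),(400,22),(440,198),(68,296))]);print(c)
print("sides",[np.linalg.norm(c[i]-c[(i+1)%4]) for i in range(4)])
o=c.mean(0);y=(c[0]+c[3]-c[1]-c[2])[:2];yaw=np.degrees(np.arctan2(-y[0],y[1]));print("jig",o,"yaw",yaw)
# side check: top-view-independent corners (far ones seen in side): 
print("side corners",pl("side",*sl(45,232),.015),pl("side",*sl(238,210),.015))
J=Ro.from_euler('z',yaw,degrees=True)
print("bar",o+J.apply([0,.045,.023]))
print("bar +y end top",pl("top",*ct(60,175),.053),pl("top",*ct(75,225),.053)," local:",J.inv().apply(pl("top",*ct(60,175),.053)-o),J.inv().apply(pl("top",*ct(75,225),.053)-o))
for a in((442,92),(505,75),(563,60),(580,45)): w=pl("top",*ct(*a),.083);print("handle",w,J.inv().apply(w-o))
print("tri tip",tri(ct(583,45),sl(116,25)),"grip near end",tri(ct(442,92),sl(135,97)))
for a,b in(((85,488),(622,150)),((225,500),(636,92))): print("peg",tri(cr(*a),sr(*b)),pl("top",*cr(*a),.085))
print("feet low ends table",[pl("top",*cr(*a),.01) for a in((73,550),(205,562))],[pl("side",*sr(*b),.01) for b in((665,242),(678,180))])
print("jar",pl("top",343.5,174,.086),"bottle",pl("top",422,222,.12))
E
```

```text
[[0.5084 0.3504 0.015 ]
 [0.5721 0.1083 0.015 ]
 [0.4584 0.0807 0.015 ]
 [0.397  0.319  0.015 ]]
sides [np.float64(0.2502686883914719), np.float64(0.1169817698867739), np.float64(0.24612542905907062), np.float64(0.11566182455863619)]
jig [0.484  0.2146 0.015 ] yaw 14.587440535988035
side corners [0.569  0.1134 0.015 ] [0.4578 0.084  0.015 ]
bar [0.4726 0.2581 0.038 ]
bar +y end top [0.473  0.3132 0.053 ] [0.4421 0.3023 0.053 ]  local: [0.0142 0.0982 0.038 ] [-0.0184  0.0954  0.038 ]
handle [0.5211 0.0699 0.083 ] [-0.0005 -0.1494  0.068 ]
handle [0.5312 0.0317 0.083 ] [-0.0003 -0.1889  0.068 ]
handle [ 0.5401 -0.0034  0.083 ] [-0.0006 -0.2251  0.068 ]
handle [ 0.5491 -0.0137  0.083 ] [ 0.0056 -0.2373  0.068 ]
tri tip (array([ 0.5448, -0.0148,  0.0712]), np.float64(0.01112308330595456)) grip near end (array([0.521 , 0.0696, 0.0849]), np.float64(3.995307114896256e-05))
peg (array([ 0.4876, -0.1579,  0.0861]), np.float64(0.0030680296396665176)) [ 0.4892 -0.158   0.085 ]
peg (array([ 0.48  , -0.2407,  0.0856]), np.float64(0.003233832491505043)) [ 0.4817 -0.2408  0.085 ]
feet low ends table [array([ 0.4532, -0.1552,  0.01  ]), array([ 0.4453, -0.2388,  0.01  ])] [array([ 0.4513, -0.1561,  0.01  ]), array([ 0.4421, -0.2391,  0.01  ])]
jar [ 0.648 -0.106  0.086] bottle [ 0.5098 -0.311   0.12  ]
```

The two views agree: board sides are 250 × 117 mm and pegs 83 mm apart at 86 mm height. The jig yaw is 14.5°, the grip is at (0.531, 0.032) and the rest seat at about (0.501, −0.201, 0.100) with yaw −5.4°. I'll move now.

Request:
{"method": "arm_command", "body": {"series": [[100, [-19.5, -33.3, 0], [0, 0, 0]], [100, [-19.5, -33.3, 0], [0, 0, 0]], [100, [-19.5, -33.3, 0], [0, 0, 0]], [100, [-19.5, -33.3, 0], [0, 0, 0]], [100, [-19.5, -33.3, 0], [0, 0, 0]]]}}

```text
time_s: 0.52
ee_pos: [0.2192, 0.4399, 0.2328]
eef_rot: [0.13, 0.991, -0.001, -0.0]
contact_force: [-0.2, 0.1, 0.5]
grip_width: 0.0952
finger_force: 0.0
```

Request:
{"method": "arm_command", "body": {"series": [[100, [-19.5, -33.3, 0], [0, 0, 0]], [100, [-19.5, -33.3, 0], [0, 0, 0]], [100, [-19.5, -33.3, 0], [0, 0, 0]], [100, [0, 0, 0], [0, 0, 7]], [100, [0, 0, 0], [0, 0, 7]]]}}

```text
time_s: 0.93
ee_pos: [0.2504, 0.3283, 0.2333]
eef_rot: [0.255, 0.967, 0.0, 0.0]
contact_force: [0.2, -0.1, -0.4]
grip_width: 0.0949
finger_force: 0.0
```

Request:
{"method": "arm_command", "body": {"series": [[100, [0, 0, 0], [0, 0, 7]], [100, [0, 0, 0], [0, 0, 7]], [100, [0, 0, 0], [0, 0, 7]], [100, [0, 0, 0], [0, 0, 7]], [100, [0, 0, 0], [0, 0, 7]]]}}

```text
time_s: 1.35
ee_pos: [0.2498, 0.3299, 0.2332]
eef_rot: [0.533, 0.846, -0.0, -0.0]
contact_force: [-0.1, -0.6, 0.1]
grip_width: 0.0949
finger_force: 0.0
```

Request:
{"method": "arm_command", "body": {"series": [[100, [0, 0, 0], [0, 0, 7]], [100, [0, 0, 0], [0, 0, 4]], [100, [0, 0, 0], [0, 0, 0]]]}}

```text
time_s: 1.6
ee_pos: [0.2498, 0.3299, 0.2332]
eef_rot: [0.609, 0.793, -0.0, -0.0]
contact_force: [-0.5, 0.2, 0.5]
grip_width: 0.0953
finger_force: 0.0
```

```bash
cat >> h.py <<'E'
JR=Ro.from_euler('z',14.5,degrees=True);JO=np.array([.484,.2146,0])
toolflip=Ro.from_matrix(np.array([[0,1,0],[1,0,0],[0,0,-1.]]))
TJ=JR*toolflip
RR=Ro.from_euler('z',-5.4,degrees=True)*Ro.from_euler('y',-35,degrees=True);SEAT=np.array([.5006,-.2009,.1])
TR=RR*toolflip
E
python3 - <<'E'
from h import *
s=ctrl.sense();print(s["time_s"],s["ee_pos"],s["joint_pos"])
to(TJ,[.5312,.0317,.078])
E
```

```text
1.6 [0.24977439 0.32990571 0.23318029] [ 7.92875217e-01 -4.35283725e-01  2.14529608e+00 -1.83695071e-05
  1.43236446e+00  5.32131122e-01]
shift [-360.6  195.1  155.2] rot [-0.04  0.02  0.44]
```

Request:
{"method": "arm_command", "body": {"series": [[100, [-32.8, 17.7, 0], [0, 0, 0.4]], [100, [-32.8, 17.7, 0], [0, 0, 0]], [100, [-32.8, 17.7, 0], [0, 0, 0]], [100, [-32.8, 17.7, 0], [0, 0, 0]], [100, [-32.8, 17.7, 0], [0, 0, 0]]]}}

```text
time_s: 2.02
ee_pos: [0.3778, 0.1925, 0.2336]
eef_rot: [0.61, 0.792, 0.0, 0.0]
contact_force: [0.8, 0.0, -1.0]
grip_width: 0.0955
finger_force: 0.0
```

Request:
{"method": "arm_command", "body": {"series": [[100, [-32.8, 17.7, 0], [0, 0, 0]], [100, [-32.8, 17.7, 0], [0, 0, 0]], [100, [-32.8, 17.7, 0], [0, 0, 0]], [100, [-32.8, 17.7, 0], [0, 0, 0]], [100, [-32.8, 17.7, 0], [0, 0, 0]]]}}

```text
time_s: 2.43
ee_pos: [0.505, 0.0558, 0.2334]
eef_rot: [0.611, 0.792, -0.0, -0.0]
contact_force: [0.0, 0.9, 1.4]
grip_width: 0.0954
finger_force: 0.0
```

Request:
{"method": "arm_command", "body": {"series": [[100, [-32.6, 18.1, 0], [0, 0, 0]], [100, [0, 0, 20], [0, 0, 0]], [100, [0, 0, 35], [0, 0, 0]], [100, [0, 0, 35], [0, 0, 0]], [100, [0, 0, 0], [0, 0, 0]]]}}

```text
time_s: 2.85
ee_pos: [0.5247, 0.0304, 0.1355]
eef_rot: [0.611, 0.792, -0.004, -0.006]
contact_force: [-2.2, 0.6, -0.5]
grip_width: 0.0948
finger_force: 0.0
```

Run:
```python
from h import *
import cv2
s=ctrl.sense();print(s["time_s"],s["ee_pos"])
to(TJ,[.5312,.0317,.078])
t=ctrl.camera("top");si=ctrl.camera("side")
z=lambda im,c0,c1,r0,r1,k:cv2.resize(im[r0:r1,c0:c1],None,fx=k,fy=k,interpolation=cv2.INTER_CUBIC)
cv2.imwrite("pics/g1.png",np.hstack([z(t,230,350,160,280,3.3),z(si,280,400,150,270,3.3)]))
```

```text
2.85 [0.52468854 0.03036605 0.13554331]
shift [-0.6  7.4 57.4] rot [-0.79 -0.24  0.17]
```

View pics/g1.png

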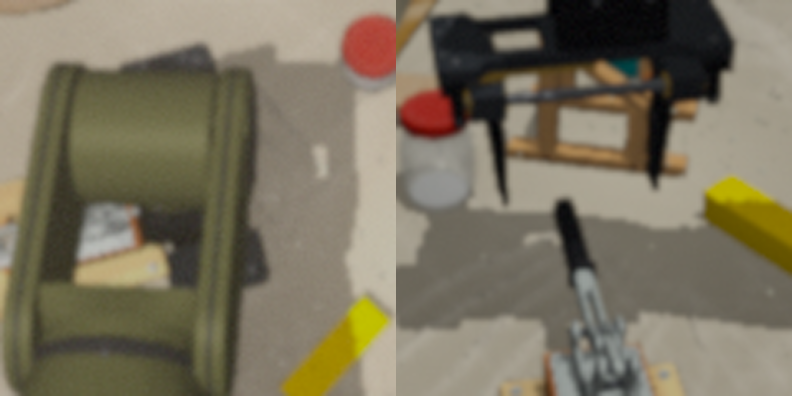

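The fingers straddle the handle: their tips are at side-crop (502,200) and (655,185), with the grip at (568,235) between them. I'll descend and grip.

Request:
{"method": "arm_command", "body": {"series": [[100, [0, 0, 30], [0, 0, 0]], [100, [0, 0, 27], [0, 0, 0]], [100, [0, 0, 0], [0, 0, 0]], [60, [0, 0, 0], [0, 0, 0]], [40, [0, 0, 0], [0, 0, 0]]], "grip_force": 15}}

```text
time_s: 3.37
ee_pos: [0.5318, 0.0306, 0.0898]
eef_rot: [0.611, 0.791, 0.001, 0.002]
contact_force: [0.2, -1.2, -0.1]
grip_width: 0.087
finger_force: 0.0
```

Run:
```python
from h import *
s=ctrl.sense();print(s["time_s"],s["ee_pos"],s["grip_width"],s["contact_force"])
to(TJ,[.5312,.0317,.078])
```

```text
3.3667 [0.53182427 0.03062703 0.08976356] 0.08695794975752216 [ 0.19363562 -1.16233678 -0.06915244]
shift [ 1.2 -0.4 11.8] rot [0.24 0.07 0.14]
```

Request:
{"method": "arm_command", "body": {"series": [[40, [1, 0, 9], [0, 0, 0]], [20, [0, 0, 0], [0, 0, 0]], [0, [0, 0, 0], [0, 0, 0]], [0, [0, 0, 0], [0, 0, 0]], [0, [0, 0, 0], [0, 0, 0]]]}}

```text
time_s: 3.78
ee_pos: [0.5299, 0.0315, 0.0781]
eef_rot: [0.612, 0.791, 0.0, 0.0]
contact_force: [0.3, -0.7, 0.3]
grip_width: 0.054
finger_force: 0.0
```

Request:
{"method": "arm_command", "body": {"series": [[0, [0, 0, 0], [0, 0, 0]], [0, [0, 0, 0], [0, 0, 0]], [0, [0, 0, 0], [0, 0, 0]], [0, [0, 0, 0], [0, 0, 0]]], "grip_force": 20}}

```text
time_s: 4.12
ee_pos: [0.5296, 0.0315, 0.0777]
eef_rot: [0.612, 0.791, 0.0, 0.0]
contact_force: [0.1, 0.7, -0.4]
grip_width: 0.0269
finger_force: 0.0
```

Request:
{"method": "arm_command", "body": {"series": [[0, [0, 0, 0], [0, 0, 0]], [0, [0, 0, 0], [0, 0, 0]], [0, [0, 0, 0], [0, 0, 0]], [0, [0, 0, 0], [0, 0, 0]]]}}

```text
time_s: 4.45
ee_pos: [0.53, 0.0316, 0.0777]
eef_rot: [0.611, 0.791, 0.0, 0.0]
contact_force: [2.6, 1.0, -1.8]
grip_width: 0.0157
finger_force: 20.0
```

Run:
```python
from h import *
s=ctrl.sense();p=JR.inv().apply(s["ee_pos"]-JO);print(s["time_s"],p,s["grip_width"],s["finger_force"],s["contact_force"])
# arc about hinge local y=-.099,z=.078
r=np.hypot(p[1]+.0988,p[2]-.078);a=np.arctan2(p[2]-.078,-(p[1]+.0988));print(r,a)
A=a+np.linspace(0,1.37,16);Y=-r*np.cos(A)*1e3;Z=r*np.sin(A)*1e3
print(np.round(np.c_[np.diff(Y),-np.diff(Z)],1).tolist())
```

```text
4.45 [-0.00128677 -0.18869609  0.07765756] 0.015737130082651107 20.001521408557892 [ 2.64134279  0.95225785 -1.83045323]
0.08989674581331786 -0.0038092340757775573
[[0.3, -8.2], [1.1, -8.1], [1.8, -8.0], [2.5, -7.8], [3.3, -7.5], [3.9, -7.2], [4.6, -6.8], [5.2, -6.4], [5.7, -5.9], [6.2, -5.3], [6.7, -4.7], [7.1, -4.1], [7.5, -3.4], [7.7, -2.7], [8.0, -2.0]]
```

The handle is gripped (15.7 mm, 20 N). I'll swing it along the arc.

Request:
{"method": "arm_command", "body": {"series": [[0, [0.3, 0, -8.2], [0, 0, 0]], [0, [1.1, 0, -8.1], [0, 0, 0]], [0, [1.8, 0, -8.0], [0, 0, 0]], [0, [2.5, 0, -7.8], [0, 0, 0]], [0, [3.3, 0, -7.5], [0, 0, 0]]]}}

```text
time_s: 4.87
ee_pos: [0.5276, 0.0405, 0.1177]
eef_rot: [0.612, 0.791, 0.0, 0.0]
contact_force: [4.4, 2.0, -5.3]
grip_width: 0.0158
finger_force: 20.0
```

Request:
{"method": "arm_command", "body": {"series": [[0, [3.9, 0, -7.2], [0, 0, 0]], [0, [4.6, 0, -6.8], [0, 0, 0]], [0, [5.2, 0, -6.4], [0, 0, 0]], [0, [5.7, 0, -5.9], [0, 0, 0]], [0, [6.2, 0, -5.3], [0, 0, 0]]]}}

```text
time_s: 5.28
ee_pos: [0.5212, 0.0648, 0.1494]
eef_rot: [0.611, 0.791, -0.0, 0.001]
contact_force: [5.0, -0.3, -5.5]
grip_width: 0.0161
finger_force: 20.0
```

Run:
```python
from h import *
import cv2
s=ctrl.sense();p=JR.inv().apply(s["ee_pos"]-JO);print(s["time_s"],p,s["grip_width"],s["contact_force"],s["torque"])
si=ctrl.camera("side");cv2.imwrite("pics/g2.png",cv2.resize(si[120:330,260:420],None,fx=2.8,fy=2.8,interpolation=cv2.INTER_CUBIC))
```

```text
5.2833 [-0.0014807  -0.15438576  0.14937026] 0.016141197084093343 [ 5.02888299 -0.27753656 -5.45662906] [-0.29488679 -0.8120088   0.09646559]
```

View pics/g2.png

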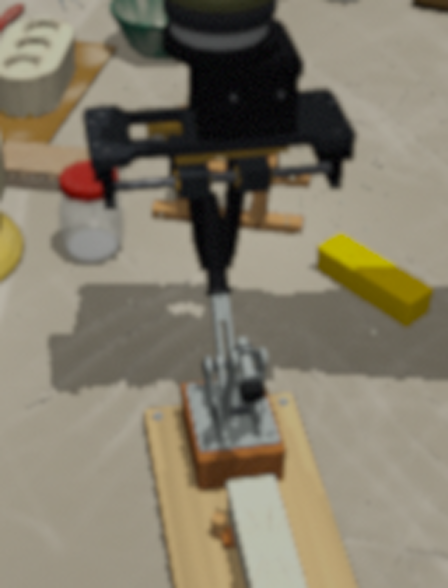

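The handle is following and the clamp arm with its foot, now at crop (250,388), has lifted off the bar. I'll finish the arc and press lightly on the stop.

Request:
{"method": "arm_command", "body": {"series": [[0, [6.7, 0, -4.7], [0, 0, 0]], [0, [7.1, 0, -4.1], [0, 0, 0]], [0, [7.5, 0, -3.4], [0, 0, 0]], [0, [7.7, 0, -2.7], [0, 0, 0]], [0, [8, 0, -2], [0, 0, 0]]]}}

```text
time_s: 5.75
ee_pos: [0.5119, 0.1004, 0.1669]
eef_rot: [0.612, 0.791, -0.0, 0.001]
contact_force: [2.1, -4.4, 1.9]
grip_width: 0.0158
finger_force: 20.0
```

Request:
{"method": "arm_command", "body": {"series": [[0, [3, 0, -0.5], [0, 0, 0]], [0, [2, 0, -0.3], [0, 0, 0]], [0, [0, 0, 0], [0, 0, 0]]]}}

```text
time_s: 6.0
ee_pos: [0.5105, 0.1057, 0.1679]
eef_rot: [0.611, 0.791, -0.0, 0.001]
contact_force: [0.9, -4.5, 7.0]
grip_width: 0.0164
finger_force: 20.0
```

Run:
```python
from h import *
s=ctrl.sense();p=JR.inv().apply(s["ee_pos"]-JO);print(s["time_s"],p,s["grip_width"],JR.inv().apply(s["contact_force"]),np.arctan2(p[2]-.078,-(p[1]+.0988)))
```

```text
6.0 [-0.00156226 -0.11205962  0.16786056] 0.016390231712702263 [-0.21670914 -4.59888431  7.00396444] 1.424295757386667
```

Request:
{"method": "arm_command", "body": {"series": [[0, [3, 0, 2], [0, 0, 0]], [0, [0, 0, 0], [0, 0, 0]], [0, [0, 0, 0], [0, 0, 0]]]}}

```text
time_s: 6.25
ee_pos: [0.5101, 0.1077, 0.1677]
eef_rot: [0.611, 0.791, -0.001, 0.001]
contact_force: [-3.8, -6.6, 13.9]
grip_width: 0.0157
finger_force: 20.0
```

Request:
{"method": "arm_command", "body": {"series": [[30, [-1, 0, 0], [0, 0, 0]], [50, [0, 0, 0], [0, 0, 0]], [70, [0, 0, 0], [0, 0, 0]], [100, [0, 0, 0], [0, 0, 0]], [100, [0, 0, 0], [0, 0, 0]]]}}

```text
time_s: 6.67
ee_pos: [0.5091, 0.1079, 0.1637]
eef_rot: [0.611, 0.791, -0.0, -0.001]
contact_force: [-0.3, 0.4, 0.5]
grip_width: 0.044
finger_force: 0.0
```

Request:
{"method": "arm_command", "body": {"series": [[100, [0, 0, 0], [0, 0, 0]], [100, [0, 0, 0], [0, 0, 0]], [100, [0, 0, -20], [0, 0, 0]], [100, [0, 0, -30], [0, 0, 0]], [100, [0, 0, -35], [0, 0, 0]]]}}

```text
time_s: 7.08
ee_pos: [0.5083, 0.1075, 0.248]
eef_rot: [0.612, 0.791, -0.002, -0.002]
contact_force: [0.4, 0.4, 0.8]
grip_width: 0.0773
finger_force: 0.0
```

Request:
{"method": "arm_command", "body": {"series": [[100, [0, 0, -10], [0, 0, 0]], [100, [20, 0, 0], [0, 0, 0]], [100, [40, 0, 0], [0, 0, 0]], [100, [40, 0, 0], [0, 0, 0]], [100, [40, 0, 0], [0, 0, 0]]]}}

```text
time_s: 7.5
ee_pos: [0.474, 0.2442, 0.2595]
eef_rot: [0.612, 0.791, 0.0, 0.0]
contact_force: [-0.2, -1.1, -0.4]
grip_width: 0.0948
finger_force: 0.0
```

Run:
```python
from h import *
import cv2
s=ctrl.sense();p=JR.inv().apply(s["ee_pos"]-JO);print(s["time_s"],p,s["grip_width"],s["contact_force"])
to(TJ,JO+JR.apply([-.001,.044,.043]))
si=ctrl.camera("side");cv2.imwrite("pics/g3.png",cv2.resize(si[150:370,260:420],None,fx=2.7,fy=2.7,interpolation=cv2.INTER_CUBIC))
```

```text
7.5 [-0.00224657  0.03115853  0.25950269] 0.09483572980185896 [-0.15093916 -1.05186526 -0.43243404]
shift [ 12.8   1.2 216.5] rot [ 0.02 -0.02  0.01]
```

View pics/g3.png

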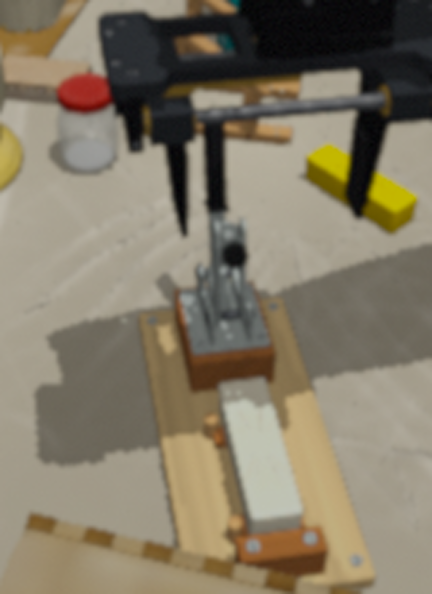

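The clamp is open, with the handle upright at crop (218,160), the foot raised at (235,255) and the bar free. Bar top corners are at about (222,385), (266,378), (300,517) and (247,528). I'll use these to check the bar's position.

Run:
```python
from h import *
c=[]
for x,y in((222,385),(266,378),(300,517),(247,528)):
    q=JR.inv().apply(pl("side",260+x/2.7-.4,150+y/2.7-.4,.053)-JO);c.append(q);print(q)
print(np.mean(c,0))
```

```text
[ 0.01233678 -0.00785486  0.053     ]
[-0.01968989 -0.0094342   0.053     ]
[-0.01586584  0.10175612  0.053     ]
[0.01827865 0.10438751 0.053     ]
[-0.00123507  0.04721364  0.053     ]
```

Request:
{"method": "arm_command", "body": {"series": [[100, [7, 0, 20], [0, 0, 0]], [100, [6, 0, 35], [0, 0, 0]], [100, [0, 0, 35], [0, 0, 0]], [100, [0, 0, 30], [0, 0, 0]], [100, [0, 0, 0], [0, 0, 0]]]}}

```text
time_s: 7.97
ee_pos: [0.4666, 0.2537, 0.1318]
eef_rot: [0.611, 0.791, -0.006, -0.003]
contact_force: [-1.4, -0.4, -1.0]
grip_width: 0.0949
finger_force: 0.0
```

Run:
```python
from h import *
to(TJ,JO+JR.apply([-.002,.044,.043]))
```

```text
shift [ 1.9  6.3 88.8] rot [-0.77  0.11  0.13]
```

Request:
{"method": "arm_command", "body": {"series": [[100, [1, 0, 30], [0, 0, 0]], [100, [0, 0, 30], [0, 0, 0]], [70, [0, 0, 10], [0, 0, 0]], [70, [0, 0, 0], [0, 0, 0]], [70, [0, 0, 0], [0, 0, 0]]]}}

```text
time_s: 8.38
ee_pos: [0.4717, 0.2567, 0.0708]
eef_rot: [0.612, 0.791, 0.0, 0.0]
contact_force: [0.5, 0.3, 0.9]
grip_width: 0.0799
finger_force: 0.0
```

Run:
```python
from h import *
to(TJ,JO+JR.apply([-.0015,.045,.043]))
print(ctrl.sense()["contact_force"],ctrl.sense()["grip_width"])
```

```text
shift [ 1.1 -0.1 27.8] rot [ 0.04 -0.01  0.09]
[0.5259715  0.28471083 0.87588001] 0.07993949662734029
```

Request:
{"method": "arm_command", "body": {"series": [[70, [1, 0, 15], [0, 0, 0]], [70, [0, 0, 12.5], [0, 0, 0]], [50, [0, 0, 0], [0, 0, 0]], [0, [0, 0, 0], [0, 0, 0]], [0, [0, 0, 0], [0, 0, 0]]], "grip_force": 20}}

```text
time_s: 8.8
ee_pos: [0.4714, 0.2578, 0.0431]
eef_rot: [0.612, 0.791, 0.001, 0.0]
contact_force: [0.5, 0.0, 0.2]
grip_width: 0.0517
finger_force: 0.0
```

Request:
{"method": "arm_command", "body": {"series": [[0, [0, 0, 0], [0, 0, 0]], [0, [0, 0, 0], [0, 0, 0]], [0, [0, 0, 0], [0, 0, 0]], [0, [0, 0, 0], [0, 0, 0]], [0, [0, 0, 0], [0, 0, 0]]]}}

```text
time_s: 9.22
ee_pos: [0.4711, 0.2577, 0.0427]
eef_rot: [0.612, 0.791, 0.0, 0.0]
contact_force: [-0.8, -0.0, 3.4]
grip_width: 0.0338
finger_force: 20.0
```

Run:
```python
from h import *
s=ctrl.sense();print(JR.inv().apply(s["ee_pos"]-JO),s["contact_force"],s["grip_width"],s["finger_force"])
```

```text
[-0.00171046  0.04499536  0.0427354 ] [-0.81836306 -0.04570778  3.41102973] 0.03383965262796374 20.000562071800232
```

The bar is gripped (33.8 mm, 20 N), with its centre 4.7 mm below the TCP. I'll lift it and carry it across above the clamp.

Request:
{"method": "arm_command", "body": {"series": [[0, [0, 0, -6], [0, 0, 0]], [0, [0, 0, -14], [0, 0, 0]], [0, [0, 0, -22], [0, 0, 0]], [0, [0, 0, -28], [0, 0, 0]], [0, [0, 0, -30], [0, 0, 0]]]}}

```text
time_s: 9.63
ee_pos: [0.4694, 0.257, 0.1416]
eef_rot: [0.612, 0.791, -0.002, -0.001]
contact_force: [0.1, 1.0, -0.9]
grip_width: 0.0337
finger_force: 20.0
```

Request:
{"method": "arm_command", "body": {"series": [[0, [0, 0, -35], [0, 0, 0]], [0, [0, 0, -35], [0, 0, 0]], [0, [0, 0, -35], [0, 0, 0]], [0, [0, 0, -30], [0, 0, 0]], [0, [0, 0, -15], [0, 0, 0]]]}}

```text
time_s: 10.05
ee_pos: [0.4717, 0.258, 0.2971]
eef_rot: [0.611, 0.791, 0.003, 0.002]
contact_force: [1.0, 0.2, -0.8]
grip_width: 0.0344
finger_force: 20.0
```

Request:
{"method": "arm_command", "body": {"series": [[0, [-15, -5, 0], [0, 0, 0]], [0, [-28, -10, 0], [0, 0, 0]], [0, [-35, -12.5, 0], [0, 0, 0]], [0, [-35, -12.5, 0], [0, 0, 0]], [0, [-35, -12.5, 0], [0, 0, 0]]]}}

```text
time_s: 10.47
ee_pos: [0.4564, 0.0999, 0.2916]
eef_rot: [0.611, 0.792, -0.0, -0.0]
contact_force: [0.2, -0.6, -1.9]
grip_width: 0.0337
finger_force: 20.0
```

Request:
{"method": "arm_command", "body": {"series": [[0, [-35, -12.5, 0], [0, 0, 0]], [0, [-35, -12.5, 0], [0, 0, 0]], [0, [-35, -12.5, 0], [0, 0, 0]], [0, [-35, -12.5, 0], [0, 0, 0]], [0, [-35, -12.5, 0], [0, 0, 0]]]}}

```text
time_s: 10.88
ee_pos: [0.4399, -0.0855, 0.2918]
eef_rot: [0.611, 0.791, 0.0, -0.0]
contact_force: [1.3, -0.5, -2.6]
grip_width: 0.034
finger_force: 20.0
```

Request:
{"method": "arm_command", "body": {"series": [[0, [-35, -12.5, 0], [0, 0, 0]], [0, [-30, -10.5, 0], [0, 0, 0]], [0, [-20, -7, 0], [0, 0, 0]], [0, [0, 0, 0], [0, 0, 0]], [0, [0, 0, 0], [0, 0, 0]]]}}

```text
time_s: 11.3
ee_pos: [0.4328, -0.1744, 0.2915]
eef_rot: [0.613, 0.79, 0.0, -0.001]
contact_force: [0.2, -0.8, -2.5]
grip_width: 0.0337
finger_force: 20.0
```

Run:
```python
from h import *
s=ctrl.sense();print(s["time_s"],s["ee_pos"],s["contact_force"],s["grip_width"])
to(TR,SEAT+RR.apply([0.004,0.002,.1047]))
```

```text
11.3 [ 0.43276161 -0.17437697  0.29154618] [ 0.15627863 -0.80345273 -2.545829  ] 0.03366712827008539
shift [-21.6   6.4 103.5] rot [-34.69  -6.13  19.21]
```

Request:
{"method": "arm_command", "body": {"series": [[0, [0, 0, 0], [-4.95, -0.875, 2.745]], [0, [0, 0, 0], [-4.95, -0.875, 2.745]], [0, [0, 0, 0], [-4.95, -0.875, 2.745]], [0, [0, 0, 0], [-4.95, -0.875, 2.745]], [0, [0, 0, 0], [-4.95, -0.875, 2.745]]]}}

```text
time_s: 11.72
ee_pos: [0.4335, -0.1724, 0.2922]
eef_rot: [0.686, 0.694, 0.148, 0.162]
contact_force: [-0.3, 0.4, -1.8]
grip_width: 0.0339
finger_force: 20.0
```

Request:
{"method": "arm_command", "body": {"series": [[0, [0, 0, 0], [-4.95, -0.875, 2.745]], [0, [0, 0, 0], [-4.95, -0.875, 2.745]], [0, [0, 0, 0], [0, 0, 0]], [0, [0, 0, 0], [0, 0, 0]]]}}

```text
time_s: 12.05
ee_pos: [0.4326, -0.1726, 0.2912]
eef_rot: [0.704, 0.644, 0.202, 0.222]
contact_force: [0.4, 0.5, -1.5]
grip_width: 0.034
finger_force: 20.0
```

Run:
```python
from h import *
import cv2
s=ctrl.sense();print(s["time_s"],s["ee_pos"],s["joint_pos"],s["grip_width"])
to(TR,SEAT+RR.apply([0.004,0.002,.1047]));to(TR,SEAT+RR.apply([0.004,0.002,.0547]))
t=ctrl.camera("top");si=ctrl.camera("side")
z=lambda im,c0,c1,r0,r1,k:cv2.resize(im[r0:r1,c0:c1],None,fx=k,fy=k,interpolation=cv2.INTER_CUBIC)
cv2.imwrite("pics/g4.png",np.hstack([z(t,350,460,160,270,3.6),z(si,290,400,95,205,3.6)]))
```

```text
12.05 [ 0.43258029 -0.17259481  0.29115712] [-0.68819742 -0.71951448  2.29983278  0.37550367  1.06920457 -0.69777428] 0.03404717198417171
shift [-19.7 -47.9  92.3] rot [-0.11 -0.1   0.25]
shift [-19.8 -47.8 142.3] rot [-0.11 -0.1   0.25]
```

View pics/g4.png

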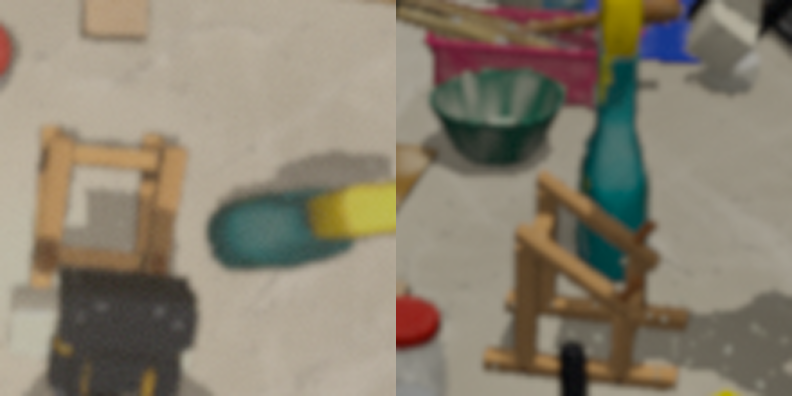

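The top view shows the rest clear below the gripper and the bottle clear at the right (left edge at crop x≈208). The bar is tilted correctly, so I'll approach to 50 mm off the seat.

Request:
{"method": "arm_command", "body": {"series": [[0, [-4, -10, 15], [0, 0, 0.2]], [0, [-5, -12, 35], [0, 0, 0]], [0, [-5, -12, 35], [0, 0, 0]], [0, [-5, -12, 35], [0, 0, 0]], [0, [-1, -2, 22], [0, 0, 0]]]}}

```text
time_s: 12.57
ee_pos: [0.4729, -0.1966, 0.1437]
eef_rot: [0.706, 0.643, 0.202, 0.219]
contact_force: [0.2, 1.0, -2.0]
grip_width: 0.034
finger_force: 20.0
```

Request:
{"method": "arm_command", "body": {"series": [[0, [0, 0, 0], [0, 0, 0]], [0, [0, 0, 0], [0, 0, 0]], [0, [0, 0, 0], [0, 0, 0]]]}}

```text
time_s: 12.82
ee_pos: [0.4746, -0.198, 0.1503]
eef_rot: [0.705, 0.642, 0.203, 0.223]
contact_force: [-1.2, -0.3, -0.4]
grip_width: 0.0335
finger_force: 20.0
```

Run:
```python
from h import *
import cv2
s=ctrl.sense();print(s["time_s"],s["ee_pos"],s["contact_force"],s["grip_width"])
to(TR,SEAT+RR.apply([0.003,0.002,.0047]))
t=ctrl.camera("top");si=ctrl.camera("side")
z=lambda im,c0,c1,r0,r1,k:cv2.resize(im[r0:r1,c0:c1],None,fx=k,fy=k,interpolation=cv2.INTER_CUBIC)
cv2.imwrite("pics/g5.png",np.hstack([z(t,350,430,180,260,4.9),z(si,310,390,115,195,4.9)]))
# expected pixels of bar end corners (+y end)
for n in("side","top"):
  for l in([-.017,.055,.015],[.017,.055,.015],[-.017,.055,-.015],[.017,.055,-.015]):
    X=s["ee_pos"]+Ro.from_quat(s["eef_rot"]).apply(np.array([l[1],l[0],.0047-l[2]]));q=proj(n,X);b=(310,115) if n=="side" else (350,180);print(n,np.round((q+.4-b)*4.9+([392,0] if n=="side" else [0,0])))
```

```text
12.8167 [ 0.47460291 -0.19803511  0.15028252] [-1.18498441 -0.25559608 -0.38230872] 0.03348011849775737
shift [ 1.6 -4.5 51.5] rot [ 0.11 -0.02  0.04]
side [673. 209.]
side [620. 170.]
side [636. 248.]
side [584. 210.]
top [ 44. 301.]
top [ 51. 246.]
top [ 44. 270.]
top [ 50. 216.]
```

View pics/g5.png

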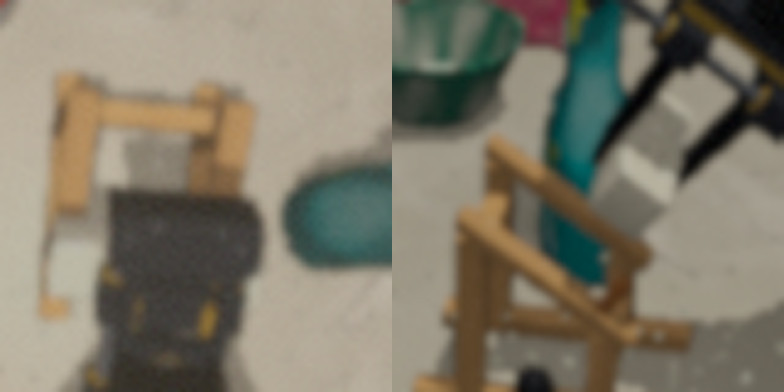

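The bar end sits within about 1.5 px of its predicted place and is parallel to the slats; the near peg is at crop (617,294). I'll descend slowly.

Request:
{"method": "arm_command", "body": {"series": [[0, [0.5, -0.5, 12], [0, 0, 0]], [0, [0.5, -0.5, 15], [0, 0, 0]], [0, [0, 0, 10], [0, 0, 0]], [0, [0, 0, 5], [0, 0, 0]], [0, [0, 0, 0], [0, 0, 0]]]}}

```text
time_s: 13.33
ee_pos: [0.4971, -0.1989, 0.114]
eef_rot: [0.705, 0.642, 0.203, 0.223]
contact_force: [-0.3, 0.2, -1.7]
grip_width: 0.0342
finger_force: 20.0
```

Request:
{"method": "arm_command", "body": {"series": [[0, [0, 0, 2], [0, 0, 0]], [0, [0, 0, 1], [0, 0, 0]], [0, [0, 0, 0], [0, 0, 0]], [0, [0, 0, 0], [0, 0, 0]]]}}

```text
time_s: 13.67
ee_pos: [0.4985, -0.1992, 0.1115]
eef_rot: [0.705, 0.642, 0.203, 0.223]
contact_force: [-0.3, -0.2, -0.9]
grip_width: 0.0337
finger_force: 20.0
```

```bash
cat >> h.py <<'E'
def st():
    s=ctrl.sense();C=Ro.from_quat(s["eef_rot"])
    print(s["time_s"],"rest-frame mm",np.round(RR.inv().apply(s["ee_pos"]-SEAT)*1e3,1),"F rest",np.round(RR.inv().apply(s["contact_force"]),1),"M",np.round(s["torque"],2),s["grip_width"])
E
python3 -c "
from h import *
st()"
```

```text
13.6667 rest-frame mm [ 4.8  1.5 10.7] F rest [-0.7 -0.2 -0.6] M [-0.07  0.56  0.01] 0.03368124236872772
```

Request:
{"method": "arm_command", "body": {"series": [[0, [0, 0, 2], [0, 0, 0]], [0, [0, 0, 1.5], [0, 0, 0]], [0, [0, 0, 1], [0, 0, 0]], [0, [0, 0, 0], [0, 0, 0]], [0, [0, 0, 0], [0, 0, 0]]]}}

```text
time_s: 14.08
ee_pos: [0.501, -0.1992, 0.1072]
eef_rot: [0.706, 0.642, 0.203, 0.222]
contact_force: [-2.6, 0.4, 0.9]
grip_width: 0.0341
finger_force: 20.0
```

Request:
{"method": "arm_command", "body": {"series": [[0, [0, 0, 1], [0, 0, 0]], [0, [0, 0, 0], [0, 0, 0]], [0, [0, 0, 0], [0, 0, 0]]]}}

```text
time_s: 14.33
ee_pos: [0.5012, -0.1992, 0.1068]
eef_rot: [0.705, 0.642, 0.203, 0.222]
contact_force: [-14.1, 2.2, 10.8]
grip_width: 0.034
finger_force: 20.0
```

```bash
python3 -c "
from h import *
st()"
```

```text
14.3333 rest-frame mm [4.3 1.7 5.3] F rest [-5.5  0.8 17. ] M [0.19 1.51 0.05] 0.03396296596992947
```

The slats make contact at z=5.3 (expected 4.7). I'll ease off slightly and slide down-slope to the pegs.

Request:
{"method": "arm_command", "body": {"series": [[0, [0, 0, -0.8], [0, 0, 0]], [0, [0, -1, 0], [0, 0, 0]], [0, [0, -1, 0], [0, 0, 0]], [0, [0, 0, 0], [0, 0, 0]], [0, [0, 0, 0], [0, 0, 0]]]}}

```text
time_s: 14.75
ee_pos: [0.4993, -0.199, 0.1056]
eef_rot: [0.706, 0.642, 0.203, 0.222]
contact_force: [-1.9, -0.3, -0.1]
grip_width: 0.034
finger_force: 20.0
```

```bash
python3 -c "
from h import *
st()"
```

```text
14.75 rest-frame mm [2.  1.8 5.4] F rest [-1.5 -0.5  1. ] M [-0.05  0.58  0.03] 0.03401418700787423
```

Request:
{"method": "arm_command", "body": {"series": [[0, [0, -1, 0], [0, 0, 0]], [0, [0, 0, 0], [0, 0, 0]], [0, [0, 0, 0], [0, 0, 0]]]}}

```text
time_s: 15.0
ee_pos: [0.4985, -0.1989, 0.105]
eef_rot: [0.706, 0.642, 0.203, 0.222]
contact_force: [-0.6, -0.4, -1.2]
grip_width: 0.0334
finger_force: 20.0
```

```bash
python3 -c "
from h import *
st()"
```

```text
15.0 rest-frame mm [1.1 1.8 5.4] F rest [-1.1 -0.4 -0.7] M [-0.06  0.58 -0.  ] 0.03340511521724827
```

Request:
{"method": "arm_command", "body": {"series": [[0, [0, -1, 0], [0, 0, 0]], [0, [0, 0, 0], [0, 0, 0]], [0, [0, 0, 0], [0, 0, 0]]]}}

```text
time_s: 15.25
ee_pos: [0.4977, -0.1988, 0.1045]
eef_rot: [0.706, 0.642, 0.203, 0.222]
contact_force: [-0.5, 0.5, -0.5]
grip_width: 0.0336
finger_force: 20.0
```

Request:
{"method": "arm_command", "body": {"series": [[0, [0, -1, 0], [0, 0, 0]], [0, [0, 0, 0], [0, 0, 0]], [0, [0, 0, 0], [0, 0, 0]]]}}

```text
time_s: 15.5
ee_pos: [0.4969, -0.1987, 0.104]
eef_rot: [0.706, 0.642, 0.203, 0.222]
contact_force: [-0.3, 0.1, -1.2]
grip_width: 0.0336
finger_force: 20.0
```

```bash
python3 -c "
from h import *
st()"
```

```text
15.5 rest-frame mm [-0.9  1.8  5.5] F rest [-1.   0.1 -0.8] M [-0.03  0.56  0.03] 0.033643325095337996
```

Request:
{"method": "arm_command", "body": {"series": [[0, [0, -1, 0], [0, 0, 0]], [0, [0, 0, 0], [0, 0, 0]], [0, [0, 0, 0], [0, 0, 0]]]}}

```text
time_s: 15.75
ee_pos: [0.4966, -0.1989, 0.1041]
eef_rot: [0.705, 0.641, 0.203, 0.223]
contact_force: [2.1, 0.5, -1.0]
grip_width: 0.0339
finger_force: 20.0
```

Request:
{"method": "arm_command", "body": {"series": [[0, [0, -1, 0], [0, 0, 0]], [0, [0, 0, 0], [0, 0, 0]], [0, [0, 0, 0], [0, 0, 0]]]}}

```text
time_s: 16.0
ee_pos: [0.4964, -0.199, 0.1043]
eef_rot: [0.705, 0.641, 0.203, 0.223]
contact_force: [5.5, 0.5, 0.3]
grip_width: 0.0339
finger_force: 20.0
```

```bash
python3 -c "
from h import *
st()"
```

```text
16.0 rest-frame mm [-1.1  1.5  6. ] F rest [ 4.6  1.  -2.9] M [ 0.08 -0.43  0.19] 0.03389303641288738
```

Peg contact at x≈−1.1 (4.6 N). I'll push slightly more down-slope and into the slats to square it up, then release.

Request:
{"method": "arm_command", "body": {"series": [[0, [0, -0.8, 1.2], [0, 0, 0]], [0, [0, 0, 0], [0, 0, 0]], [0, [0, 0, 0], [0, 0, 0]]], "grip_force": 8}}

```text
time_s: 16.25
ee_pos: [0.4968, -0.1994, 0.1036]
eef_rot: [0.705, 0.641, 0.204, 0.224]
contact_force: [4.2, 1.6, 5.3]
grip_width: 0.0338
finger_force: 8.0
```

```bash
python3 -c "
from h import *
st();to(TR,SEAT)"
```

```text
16.25 rest-frame mm [-1.1  1.1  5.2] F rest [6.3 2.  2.1] M [ 0.12 -0.75  0.2 ] 0.03383695739199706
shift [-1.1  1.1  5.2] rot [ 0.24  0.05 -0.04]
```

Request:
{"method": "arm_command", "body": {"series": [[45, [0, 0, 0], [0, 0, 0]], [55, [0, 0, 0], [0, 0, 0]], [65, [0, 0, 0], [0, 0, 0]], [65, [0, 0, 0], [0, 0, 0]], [65, [0, 0, 0], [0, 0, 0]]]}}

```text
time_s: 16.67
ee_pos: [0.4947, -0.1983, 0.1004]
eef_rot: [0.706, 0.642, 0.202, 0.221]
contact_force: [0.7, 0.4, 0.0]
grip_width: 0.0597
finger_force: 0.0
```

Request:
{"method": "arm_command", "body": {"series": [[65, [0, 1, -5], [0, 0, 0]], [65, [0, 0, -12], [0, 0, 0]], [65, [0, 0, -25], [0, 0, 0]], [65, [0, 0, -35], [0, 0, 0]], [65, [0, 0, -35], [0, 0, 0]]]}}

```text
time_s: 17.08
ee_pos: [0.4308, -0.1919, 0.1936]
eef_rot: [0.706, 0.642, 0.202, 0.221]
contact_force: [1.6, -1.2, 0.7]
grip_width: 0.062
finger_force: 0.0
```

Request:
{"method": "arm_command", "body": {"series": [[65, [0, 0, -35], [0, 0, 0]], [65, [0, 0, -35], [0, 0, 0]], [65, [0, -15, -30], [0, 0, 0]], [65, [0, 0, 0], [0, 0, 0]], [65, [0, 0, 0], [0, 0, 0]]]}}

```text
time_s: 17.5
ee_pos: [0.3623, -0.1871, 0.2695]
eef_rot: [0.706, 0.641, 0.202, 0.225]
contact_force: [0.7, 0.0, 0.0]
grip_width: 0.0616
finger_force: 0.0
```

Run:
```python
from h import *
import cv2
st()
t=ctrl.camera("top");si=ctrl.camera("side");cv2.imwrite("pics/fs.png",si);cv2.imwrite("pics/ft.png",t)
z=lambda im,c0,c1,r0,r1,k:cv2.resize(im[r0:r1,c0:c1],None,fx=k,fy=k,interpolation=cv2.INTER_CUBIC)
cv2.imwrite("pics/g6.png",np.vstack([np.hstack([z(t,350,450,170,270,3.9),z(si,310,410,115,215,3.9)]),cv2.resize(si[205:255,280:380],(780,195*2),interpolation=cv2.INTER_CUBIC)[:200]]))
```

```text
17.5 rest-frame mm [-16.6   0.7 218.6] F rest [ 0.6  0.1 -0.4] M [-0.06  0.4  -0.  ] 0.06164363625934743
```

View pics/g6.png

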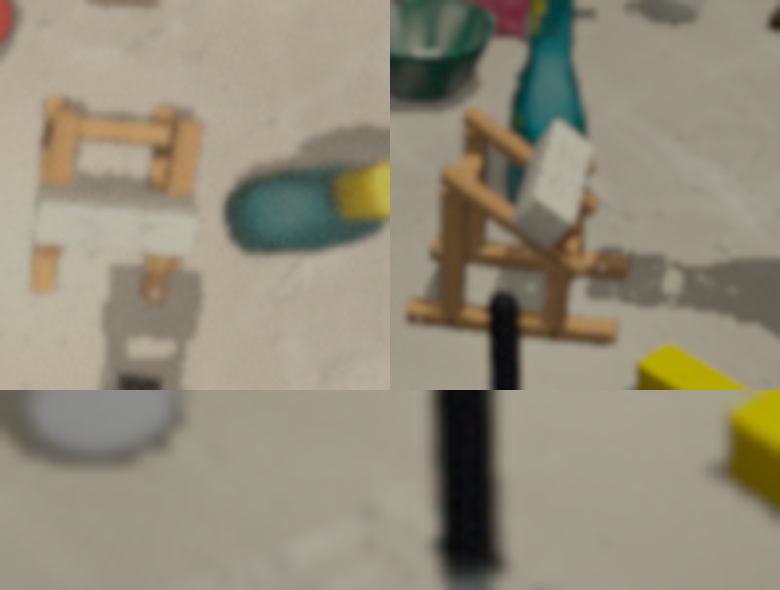

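The bar lies on both slats with the carved face out, its ends at top-crop x 35 and 197. The handle stands upright, with its tip at side-crop (503,295). I'll compare these with projected expectations.

Run:
```python
from h import *
f=lambda n,X:np.round((proj(n,X)+.4-((310,115) if n=="side" else (350,170)))*3.9+([390,0] if n=="side" else [0,0]))
for l in([.017,.055,.015],[-.017,.055,.015],[-.017,.055,-.015],[.017,.055,-.015],[.017,-.055,.015],[-.017,-.055,.015]):
    X=SEAT+RR.apply(l);print(l,"top",f("top",X),"side",f("side",X))
for a in(1.35,1.2,1.0):
    X=JO+JR.apply([0,-.0988-.13*np.cos(a),.078+.13*np.sin(a)]);print(a,"tip side",f("side",X),"top px",proj("top",X))
import cv2
t=cv2.imread("pics/ft.png");g=t[150:280,220:350].max(2);m=(g<60).astype(np.uint8)
n,_,S,C=cv2.connectedComponentsWithStats(m);print([(S[i].tolist(),(C[i]+[220,150]).round(1).tolist()) for i in range(1,n) if S[i,4]>8])
# bar mask in top view
h=cv2.cvtColor(t,cv2.COLOR_BGR2HSV)[205:245,350:410];b=t[205:245,350:410]
m=((h[...,1]<40)&(h[...,2]>165)).astype(np.uint8);n,_,S,C=cv2.connectedComponentsWithStats(m);i=1+S[1:,4].argmax()
c=cv2.findContours((_==i).astype(np.uint8),0,2)[0][0];print("bar rect",S[i],cv2.minAreaRect(c), "c px",C[i]+[350,205],"exp",proj("top",SEAT+RR.apply([0,0,.015])))
```

```text
[0.017, 0.055, 0.015] top [ 39. 204.] side [533. 195.]
[-0.017, 0.055, 0.015] top [ 34. 246.] side [573. 224.]
[-0.017, 0.055, -0.015] top [ 34. 223.] side [546. 253.]
[0.017, 0.055, -0.015] top [ 39. 181.] side [506. 224.]
[0.017, -0.055, 0.015] top [202. 218.] side [555. 117.]
[-0.017, -0.055, 0.015] top [194. 260.] side [593. 144.]
1.35 tip side [502. 297.] top px [264.4371157  218.03498613]
1.2 tip side [495. 285.] top px [272.19362216 216.28614307]
1.0 tip side [487. 279.] top px [281.96619863 214.31686671]
[]
bar rect [  0   0  53  40 934] ((26.0, 19.5), (39.0, 52.0), 90.0) c px [370.01498929 228.84047109] exp [379.6469722  229.07643259]
```

The handle tip matches the fully open position (1.35). The bar corners agree with the seat pose to within about 2 px. The contact moments showed both pegs loaded, and the robot is clear, so I'll hand in.

```bash
python3 -c "
from workcell import ctrl
print(ctrl.sign_off())"
```

```text
the job is handed in; nothing more can be done
None
```

The clamp stands fully open and the gypsum bar is on the viewing rest, carved face out, flat on both slats and against both pegs; nothing else was touched, and the job was handed in at about 18 s, though sign-off gave no verdict.

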